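# Check the die and hold the branding press down on its third click

## Task

Before branding the plaque in the bench press, pick up the infrared thermometer and check the heated block: hold its beam steady for a second or more on the round matt-black spot on the block's sloping front, from 10 to 20 cm away, then lay the thermometer back flat on its cork mat as it was, without dropping it, and let go of it. Then bring the press lever down past its first two clicks to the third, which is as low as it goes, and keep it held down there against its return spring: finish while still holding it, with the other things on the bench left where they are.

Things in the scene. Friction and masses are not known exactly. Their poses are not given: they have to be found in the camera images.
- press: Grey bench branding press, bolted down; a plaque is fenced in under its die. Base 200 x 150 x 30 mm, column at the rear; the head overhangs to the front, 84 mm wide (y), underside 185 and top 262 mm above the bench (black controller box behind: 310 mm). Origin: centre of the base's underside. Its -x is its front, z up; its -y side carries the lever.
- thermometer: Pistol-shaped infrared thermometer, about 0.2 kg, lying on its side: beam along +x, handle towards -y, z up. Origin under the barrel axis (axis at z = 20 mm). Barrel 42 mm wide (y), 40 high, x -65 to 50; round nozzle 37 mm across to x = 76. Handle leaves the barrel at x -62 to -25 and reaches y = -120 mm. Balance point x -14, y -22. Grip it from above across the barrel near x = 10 mm.
- nozzle (a point): Centre of the thermometer's nozzle face (x 76, y 0, z 20 mm in the thermometer's frame; same axes). The beam goes straight along +x from here.
- spot (a point): Centre of the round matt-black measuring spot, 38 mm across, on the sloping front of the press's heated aluminium block (92 mm wide). The slope faces the press's front (its -x) and up, leaning back 50 degrees from upright; a level beam from the front is fine. Its centre is 131 mm above the bench with the lever up; the block goes down 25 mm per rad of lever.
- mat: Cork mat, fixed, 180 (x) x 155 (y) x 4 mm, on which the thermometer lies at the start. Origin: centre of its underside; its top is at z = 4 mm. It and the wooden die rack change places between starts.
- handle: Hand end of the press lever: steel rod 12 mm thick with a black ball 36 mm across at its end. Origin: centre of the ball, 319 mm above the bench with the lever up and 145 mm on the third click. The ball's path runs 120 mm from the press's middle plane, clear of the head by 60 mm.
- lever_shaft (a point): Point on the lever's shaft axis in the plane of the ball's path, 215 mm above the bench: the ball's centre travels about it on a circle of 155 mm radius, in an upright plane parallel to the press's x and z axes. The shaft runs along the press's y.
- press_lever (a joint): Lever angle, rad: 0 = up (ball 42 degrees above the shaft's level, on the press's front side), growing as the ball goes forward and down. Clicks (spring plunger over bumps) at 0.4, 0.8 and 1.2; hard stop at 1.25. The return spring, 1.1 Nm at the top to 2.0 at the bottom, always drives it back up when let go; the bump before each click adds up to 0.4 Nm. At the ball: 7 to 18 N.
- die_rack: Wooden rack 130 x 85 x 22 mm with brass dies up to 46 mm high, fixed; a bystander. Origin: centre of its underside.
- tape: Bystander: roll of paper tape, 100 mm across, 25 mm high, loose. Origin: centre of its underside.
- glue_tin: Bystander: metal tin, 72 mm across, 95 mm high, loose. Origin: centre of its underside.
- plaques: Bystander: stack of three wooden plaques, 80 x 56 x 54 mm, loose. Origin: centre of its underside.
- hammer: Bystander: hammer lying on the bench, 280 mm long, loose. Origin: under the middle of its length.
- clamp: Bystander: bar clamp lying on the bench, 210 mm bar, loose. Origin: under the middle of its bar.
- mug: Bystander: white mug, 80 mm across, 92 mm high, loose. Origin: centre of its underside.

How it is judged:
On the way, in this order (a step that is already met when the one before it is completed fails the run):
1. the held thermometer's beam rests steadily on the black spot for a second, nozzle 7 to 23 cm from it, with the lever up (x of spot in the frame of nozzle between 0.07 and 0.23 m and y of spot in the frame of nozzle between -0.018 and 0.018 m and z of spot in the frame of nozzle between -0.016 and 0.016 m and x of nozzle in the frame of press below -0.13 m and contact force between the fingers and thermometer above 0.5 N and linear speed of thermometer below 0.03 m/s and value of joint press_lever below 0.2 rad), for 1 s.
2. the thermometer lies flat on its mat again, let go, with the lever still up (x of thermometer in the frame of mat between -0.08 and 0.08 m and y of thermometer in the frame of mat between -0.075 and 0.075 m and height (world z) of thermometer below 0.01 m and angle between thermometer's own z axis and vertical below 0.15 rad and contact force between the fingers and thermometer below 0.05 N and linear speed of thermometer below 0.02 m/s and value of joint press_lever below 0.2 rad), for 0.2 s.
3. the lever is pressed down to its third click (value of joint press_lever above 1.14 rad), for 0.2 s.
At the end, for the whole second after the job is handed in: The lever is on its third click (joint above 1.14 rad; the click is at 1.2) and the robot is pressing on its handle with more than 2 N, while the thermometer lies still and flat on its mat (barrel origin within 80 mm in x and 75 mm in y of the mat's centre, tilt under 0.15 rad), not touched (value of joint press_lever above 1.14 rad and contact force between any of the fingers, the arm and handle above 2 N and x of thermometer in the frame of mat between -0.08 and 0.08 m and y of thermometer in the frame of mat between -0.075 and 0.075 m and height (world z) of thermometer below 0.01 m and angle between thermometer's own z axis and vertical below 0.15 rad and contact force between the fingers and thermometer below 0.05 N and linear speed of thermometer below 0.02 m/s); the arm keeps its last pose, push and grip.
It fails at once if the thermometer is dropped or thrown: more than 3 cm above the bench with nothing touching it (height (world z) of thermometer above 0.03 m and contact force between anything else and thermometer below 0.01 N).
It fails at once if a bystander (tape, tin, plaques, hammer, clamp or mug) is moved more than 3 cm (distance of any of tape, glue_tin, plaques, hammer, clamp, mug from where it was at the start of the episode above 0.03 m).
It also fails if it takes over 69 s, if anything falls off the work surface, if the arm or the gripper's body presses on something with over 40 N, if the wrist force passes 120 N, or if a joint passes its speed limit or range.

## Robot

A 7-joint arm with a two-finger parallel gripper is mounted at the origin on the work surface. World frame = base frame: x ahead of the robot, y to its left, z up, the work surface at z = 0. Lengths are in m, angles in rad, forces in N, time in s.
With the tool pointing down it reaches from about 0.425 to 0.95 m from the base axis. Payload 4.7 kg.
Tool frame: the origin (TCP) lies midway between the tips of the shut fingers; the grasp point (between the pads) lies 19 mm behind it (r.grasp_offset is the z of the grasp point in the tool frame, in m); z points along the fingers, y is the line along which they close (so a half turn about z gives the same grasp; the last joint's range is limited). The gripper opens to 87 mm and grips with 3 to 60 N. Pads are 19 mm wide; open, the fingers measure 117 mm over their backs; the gripper's body (75 mm by 190 mm) begins 51 mm behind the grasp point.
Start: joints at [-1.21, 0.469, -0.049, 1.532, 0.024, 1.141, -0.082], TCP at [0.256, 0.624, 0.223] pointing down, gripper open.
Joint ranges: [-2.59, 2.59], [-0.33, 1.99], [-1.39, 1.29], [0.1, 2.45], [-1.04, 4.18], [0.21, 1.99], [-2.66, 2.66]. Speed limits (rad/s): [2.57, 2.57, 3.14, 3.14, 3.14, 3.14, 3.14].

## Interface

Orientations are given as a unit quaternion [x, y, z, w].
In Python, from rig import r, viewer gives the robot as it stands.
- The arm moves only by the tool arm_command, never from a script. Its argument "motion" is one flat list of numbers, 4 for each row, row after row: the shift along the world's x, y, z in mm, then the turn about the world's z in rad. A call has 1 to 5 rows; each row shifts and turns the commanded pose from where the row before left it; what a row does not reach is not made up. A row lasts 1/10 s, in which the tool goes at most 50 mm and 8.59 degrees, less where a joint would pass 70% of its speed; a pose out of reach is approached as far as the arm can. A call with a gripper value outside its range is refused whole. "claw" is the finger opening in mm, from 0 to 87, set as the call begins (left out, the last holds). The fingers move at their own pace and stop on an object; the grip force is fixed at half the most. Time passes only in rows, so rows that do not move let the fingers close. It gives the time, the measured TCP pose, the force, the opening and the grip force at its end, in the units of the state.
- r.sense(): the state, without advancing time (a new reading comes with each control period).
- viewer.get_image(name): name is "scene" or "top" or "wrist"; returns (picture, depth): 384x512x3 uint8, red, green, blue; 384x512 float32, m along the optical axis (not along the pixel's ray), 0 where there is no reading.
- viewer.calibration(name): a dict with "fx", "fy", "cx", "cy" (pixels), "k1" (the pictures are not rectified: a ray, as slopes to the right and down, at radius r is drawn at 1 + k1 r^2 times it, then the intrinsics apply), "R" (3x3) and "t" (3): a world point X has camera coordinates R X + t. Camera axes: x right, y down, z forward; pixel columns grow to the right and rows downward; lengths in m; the calibration is good to about 2 mm. A picture is of the moment at which its call begins: read the wrist's pose just before it. calibration takes no time and is no camera call; for the wrist camera it gives the pose at the moment of the call.
- r.hand_in(): hands the job in; it is judged then, once.
The state is a dict: "time_s": time; "joint_pos": joint angles; "dq": joint speeds; "joint_torque": joint torques, N m; "tool_pos": TCP position; "tcp_rot": TCP orientation; "contact_force": force on the tool from outside, world axes, zero at the start; "moment": the same for the moment, N m; "grip_width": opening from 0.0 (shut) to 1.0 (fully open); "grip_force": force on a finger pad.
Only numpy, scipy, OpenCV 4.12 (cv2) and the standard library are available. Lean on these libraries where they do the work, as an engineer would, in place of code of your own. Each camera call takes 0.05 s, during which the arm holds its last target. There are 200 camera calls.

## Working session

There is one attempt and no reset: what is moved stays moved. The work goes in short steps, Python scripts to look and compute and a tool call to move; the robot and the scene stay as the last step left them, time stands still between calls to the robot, and variables do not carry over. Pictures are saved under pics/ and viewed, at most 10 in all, crops included, and the job is handed in when it is done.

Besides the shell and the picture viewer there is one more tool, called after "Call:" as a command line: name --argument value ..., lists and objects as JSON in quotes. arm_command: Moves the arm, as the interface text tells. Its arguments: {"type":"object","properties":{"motion":{"type":"array"},"claw":{"type":"number"}},"required":["motion"]}

```bash
mkdir -p pics
cat > h.py <<'E'
import numpy as np, cv2
from rig import r, viewer
def shot(n,f):
    c=viewer.calibration(n); im,d=viewer.get_image(n)
    cv2.imwrite(f'pics/{f}.png',im[:,:,::-1]); np.savez(f'pics/{f}.npz',d=d,im=im,**{k:np.array(v) for k,v in c.items()})
def cloud(f):
    z=np.load(f'pics/{f}.npz'); d=z['d']; h,w=d.shape
    u,v=np.meshgrid(np.arange(w),np.arange(h))
    K=np.array([[z['fx'],0,z['cx']],[0,z['fy'],z['cy']],[0,0,1.]])
    p=cv2.undistortPoints(np.stack([u,v],-1).reshape(-1,1,2).astype(float),K,np.array([float(z['k1']),0,0,0])).reshape(h,w,2)
    P=np.dstack([p*d[...,None],d])
    W=(P-z['t'])@z['R']; W[d==0]=np.nan
    return W
E
python3 - <<'E'
from h import *
shot('scene','s0');shot('top','t0')
s=r.sense();print(s['tool_pos'],s['tcp_rot'],s['time_s'])
a=cv2.imread('pics/s0.png');b=cv2.imread('pics/t0.png')
print(viewer.calibration('top'),viewer.calibration('scene'))
E
```

```text
[0.25630523 0.62387106 0.22162365] [ 1.93675437e-01  9.81065284e-01 -8.47725788e-04 -1.22547628e-04] 0.1
{'fx': 398.36755815189343, 'fy': 398.36755815189343, 'cx': 257.8859308569034, 'cy': 188.7581008509196, 'k1': -0.06270548658750719, 'R': array([[-0.0018636 , -0.99998794, -0.00454314],
       [-0.98457905,  0.00262958, -0.17492047],
       [ 0.17493031,  0.0041471 , -0.98457208]]), 't': array([0.04873369, 0.56168658, 1.34515939])} {'fx': 386.1850816181507, 'fy': 386.1850816181507, 'cx': 259.5942431100021, 'cy': 189.40671665757344, 'k1': -0.038313639505436835, 'R': array([[-0.88373388,  0.46769155,  0.01670451],
       [ 0.29110647,  0.5773121 , -0.76286811],
       [-0.36643069, -0.66930961, -0.6463383 ]]), 't': array([ 0.43906118, -0.03766065,  1.84303427])}
```

View pics/t0.png

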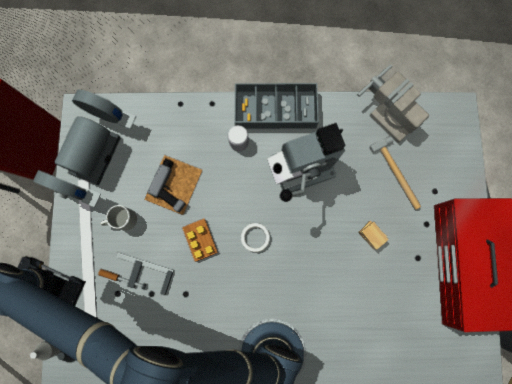

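View pics/s0.png

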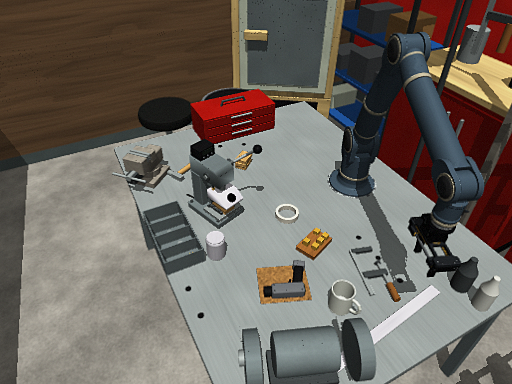

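The top view shows the mat with the thermometer at about (170,185), the press at (310,160) with its front to the left, and the lever ball at (286,196). I'll zoom in on these.

Run:
```python
from h import *
b=cv2.imread('pics/t0.png');a=cv2.imread('pics/s0.png')
c1=cv2.resize(b[145:225,140:240],None,fx=4,fy=4,interpolation=2)
c2=cv2.resize(b[115:215,255:355],None,fx=4,fy=4,interpolation=2)
c3=cv2.resize(a[130:230,170:270],None,fx=4,fy=4,interpolation=2)[:,:400]
c4=cv2.resize(a[255:315,245:325],None,fx=5,fy=5,interpolation=2)
o=np.zeros((600,800,3),np.uint8)
o[:320,:400]=c1;o[:280,400:800]=c2[:280];o[320:600,:400]=c3[80:360];o[300:600,400:800]=c4
cv2.imwrite('pics/c0.png',o)
W=cloud('t0')
for n,(u,v) in dict(th=(165,180),th2=(180,205),ball=(286,196),block=(281,170),head=(300,152),box=(330,138)).items(): print(n,W[v,u].round(3))
```

```text
th [0.597 0.378 0.037]
th2 [0.505 0.32  0.047]
ball [ 0.49  -0.031  0.339]
block [ 0.609 -0.029  0.138]
head [ 0.636 -0.08   0.262]
box [ 0.664 -0.163  0.314]
```

View pics/c0.png

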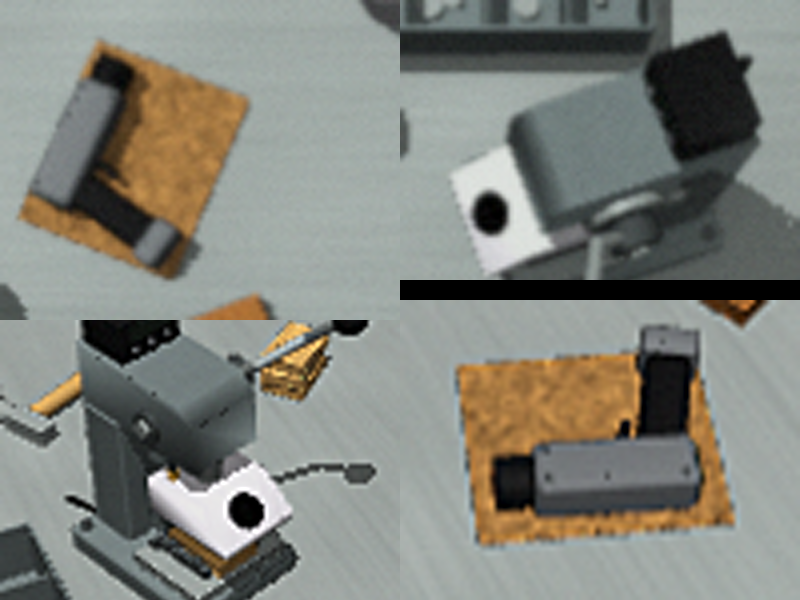

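The crop shows the barrel's axis running from about (145,195) to (168,160) in the top picture, so the beam points roughly up and to the right. The handle points to lower right. The spot is at about (277.5,168), with the press front to the left. Next I'll fit poses.

Run:
```python
from h import *
from scipy.spatial.transform import Rotation as R
W=cloud('t0'); im=np.load('pics/t0.npz')['im'].astype(int)
def fit(m,n):
    p=W[m][:,:2].astype(np.float32); q=cv2.minAreaRect(p); b=cv2.boxPoints(q)
    print(n,m.sum(),np.round(q[0],4),np.round(q[1],4),'yaw deg of size[0] edge',round(q[2],1),'z',np.median(W[m][:,2]).round(4)); return b
V,U=np.mgrid[:384,:512]
z=W[...,2]
w=(U>140)&(U<215)&(V>145)&(V<225)
sat=im.max(2)-im.min(2)
mat=w&(sat>40); fit(w&((sat>40)|(z>0.02)),'mat all')
bar=w&(sat<30)&(z>0.036)&(z<.06)&(V+ (U-140)*0.0<250)
ys,xs=np.nonzero(bar);
n,l,st,c=cv2.connectedComponentsWithStats(bar.astype(np.uint8))
for i in range(1,n):
    if st[i,4]>20: print(st[i],c[i]); fit(l==i,'comp%d'%i)
h=(U>255)&(U<360)&(V>110)&(V<215)
fit(h&(z>.255)&(z<.268)&(im.max(2)>60),'headtop'); fit(h&(z>.304)&(z<.318),'box')
# spot
bl=(U>268)&(U<288)&(V>158)&(V<180)&(im.max(2)<70)&(z>.09)&(z<.17)
print('spot',bl.sum(),np.median(W[bl],0).round(4),W[bl].mean(0).round(4))
wh=(U>260)&(U<298)&(V>145)&(V<190)&(z>.1)&(z<.17)
P=W[wh];c=P.mean(0);nrm=np.linalg.svd(P-c)[2][2];nrm*=np.sign(nrm[2]);print('slope normal',nrm.round(3),np.degrees(np.arctan2(nrm[1],nrm[0])).round(1),c)
B=(U>278)&(U<296)&(V>186)&(V<206)&(z>.3);print('ball',B.sum(),W[B].mean(0).round(4),W[B].max(0),W[B].min(0))
s=r.sense();M=R.from_quat(s['tcp_rot']).as_matrix();print(M.round(3)); print(np.degrees(np.arctan2(M[1,1],M[0,1])),'finger yaw deg')
```

```text
mat all 2051 [0.5309 0.3701] [0.3026 0.1422] yaw deg of size[0] edge 33.1 z nan
[148 159  37  53 652] [163.7898773  185.80368098]
comp1 652 [0.5796 0.3527] [0.1508 0.1396] yaw deg of size[0] edge 58.3 z 0.0436
headtop 933 [ 0.6244 -0.1325] [0.1498 0.1691] yaw deg of size[0] edge 19.6 z 0.2629
box 525 [ 0.6133 -0.1082] [0.0893 0.2402] yaw deg of size[0] edge 44.0 z 0.3111
spot 62 [ 0.6163 -0.0166  0.1344] [ 0.6165 -0.017   0.1344]
slope normal [-0.252  0.47   0.846] 118.2 [ 0.6156908  -0.02585297  0.13604496]
ball 141 [ 0.4948 -0.0315  0.3296] [ 0.51177885 -0.01277471  0.34193535] [ 0.4781479  -0.05678831  0.30044041]
[[-0.925  0.38  -0.001]
 [ 0.38   0.925 -0.002]
 [-0.    -0.002 -1.   ]]
67.66527399289036 finger yaw deg
```

Call:
arm_command --motion '[20, -45, 0, 0, 30, -40, 0, 0, 35, -35, 0, 0, 40, -30, 0, 0, 40, -30, 0, 0]'

```text
time_s: 0.6
tool_pos: [0.4224, 0.4427, 0.2225]
tcp_rot: [0.193, 0.981, -0.0, -0.0]
contact_force: [0.8, 0.5, -0.2]
grip_width: 1.004
grip_force: 0.0
```

Call:
arm_command --motion '[40, -25, 0, -0.03, 40, -20, 0, 0, 40, -10, 0, 0, 40, -5, 0, 0, 10, 0, 0, 0]'

```text
time_s: 1.1
tool_pos: [0.5962, 0.3806, 0.2216]
tcp_rot: [0.212, 0.977, -0.001, 0.001]
contact_force: [0.3, -0.1, -0.2]
grip_width: 1.002
grip_force: 0.0
```

Run:
```python
from h import *
shot('wrist','w0'); s=r.sense(); print(s['tool_pos'],s['time_s'],s['contact_force'])
W=cloud('t0');z=W[...,2];V,U=np.mgrid[:384,:512]
g=(U<130)&(U>40)&(V>90)&(V<205)&(z>.06)
print('grinder',W[g].min(0),W[g].max(0)); g&=(z<.4);print(W[g].min(0),W[g].max(0))
```

```text
[0.59539988 0.38173278 0.2213217 ] 1.15 [1.16839535 0.33221656 0.58232158]
grinder [0.502634   0.50094755 0.06096079] [0.87837309 0.74910999 0.20999141]
[0.502634   0.50094755 0.06096079] [0.87837309 0.74910999 0.20999141]
```

View pics/w0.png

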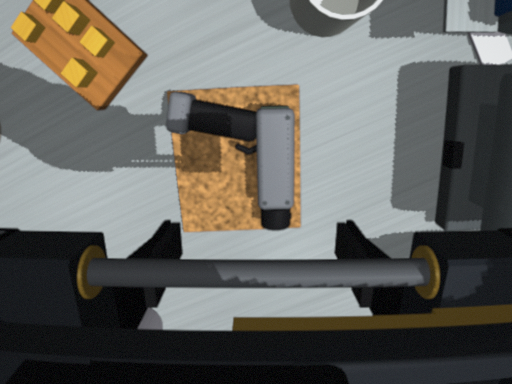

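The wrist view shows the barrel's top at columns 257–294 and rows 106–208. The nozzle ends at (275,230) and the handle goes left to (180,110).

```bash
cat >> h.py <<'E'
def rect(p,n):
    q=cv2.minAreaRect(p[:,:2].astype(np.float32)); print(n,len(p),np.round(q[0],4),np.round(q[1],4),round(q[2],1),'z',np.median(p[:,2]).round(4)); return q
E
python3 - <<'E'
from h import *
W=cloud('w0');z=W[...,2];V,U=np.mgrid[:384,:512];im=np.load('pics/w0.npz')['im'].astype(int);sat=im.max(2)-im.min(2)
m=(U>250)&(U<300)&(V>100)&(V<212)&(z>.036)&(z<.055)
q=rect(W[m],'barrel')
a=W[m];c=a.mean(0);d=np.linalg.svd(a-c,full_matrices=0)[2][0];d*=np.sign(d[0]);print('pca',c,np.degrees(np.arctan2(d[1],d[0])))
n=(U>255)&(U<295)&(V>212)&(V<232)&(z>.02);print('noz',W[n].mean(0))
h=(U>165)&(U<190)&(V>92)&(V<132)&(z>.015);print('handle end',W[h].mean(0))
mm=(U>160)&(U<305)&(V>80)&(V<235)&(((sat>40)&(z<.012))|(z>.02));rect(W[mm],'mat')
E
```

```text
barrel 3940 [0.5976 0.3971] [0.0472 0.1203] 67.3 z 0.0431
pca [0.59348923 0.40058687 0.04250275] -21.62392139360992
noz [0.66406361 0.37137732 0.03836645]
handle end [0.50674387 0.32717268 0.04171018]
mat 18037 [0.589  0.3546] [0.1548 0.1806] 68.2 z 0.0044
```

Call:
arm_command --motion '[10, 4, -30, 0.025, 8, 4, -30, 0, 0, 0, -30, 0, 0, 0, 0, 0, 0, 0, 0, 0]'

```text
time_s: 1.65
tool_pos: [0.6081, 0.3933, 0.1326]
tcp_rot: [0.195, 0.981, -0.0, -0.001]
contact_force: [0.4, 1.6, 1.1]
grip_width: 0.997
grip_force: 0.0
```

Run:
```python
from h import *
s=r.sense(); print(s['tool_pos'],s['tcp_rot'],s['time_s'],s['contact_force'])
W=cloud('t0');z=W[...,2];V,U=np.mgrid[:384,:512]
g=(U<130)&(U>40)&(V>90)&(V<205)&(z>.06)
for a in np.arange(.5,.8,.04):
  k=g&(W[...,0]>a)&(W[...,0]<a+.04); print(round(a,2),W[k][:,1].min(),W[k][W[k][:,1].argmin()][2])
```

```text
[0.6081269  0.39327041 0.13261591] [ 1.95363895e-01  9.80730535e-01 -1.56362856e-04 -7.35751290e-04] 1.65 [0.3784103  1.59067995 1.13509746]
0.5 0.5904476979279273 0.08658469982553373
0.54 0.5945431257168987 0.08576345535398737
0.58 0.6176048488435109 0.11965412214390461
0.62 0.5994225412923326 0.11172054633194324
0.66 0.5852277221627752 0.13673943509995024
0.7 0.5691109225550525 0.11359207210299563
0.74 0.5011040495717151 0.09205793433296927
0.78 0.5009475536974637 0.09383014101612956
```

Call:
arm_command --motion '[5, -2, -30, 0, 0, 0, -30, 0, 0, 0, -30, 0, 0, 0, -20, 0, 0, 0, -10, 0]'

```text
time_s: 2.15
tool_pos: [0.6142, 0.3911, 0.0129]
tcp_rot: [0.196, 0.981, 0.0, -0.0]
contact_force: [-0.8, -0.0, 0.3]
grip_width: 1.004
grip_force: 0.0
```

Call:
arm_command --motion '[0, 0, 0, 0, 0, 0, 0, 0, 0, 0, 0, 0, 0, 0, 0, 0, 0, 0, 0, 0]' --claw 30

```text
time_s: 2.65
tool_pos: [0.6149, 0.3907, 0.0136]
tcp_rot: [0.196, 0.981, 0.001, 0.0]
contact_force: [0.5, -0.2, -0.3]
grip_width: 0.629
grip_force: 0.0
```

Call:
arm_command --motion '[0, 0, 0, 0, 0, 0, 0, 0, 0, 0, 0, 0, 0, 0, 0, 0, 0, 0, 0, 0]' --claw 0

```text
time_s: 3.15
tool_pos: [0.6148, 0.391, 0.013]
tcp_rot: [0.196, 0.981, 0.001, 0.0]
contact_force: [1.4, 1.4, 2.7]
grip_width: 0.484
grip_force: 29.9
```

Call:
arm_command --motion '[0, 0, 10, 0, 0, 0, 25, 0, 0, 0, 35, 0, 0, 0, 35, 0, 0, 0, 25, 0]'

```text
time_s: 3.65
tool_pos: [0.6146, 0.3899, 0.1449]
tcp_rot: [0.196, 0.981, 0.0, 0.0]
contact_force: [0.7, 0.6, -2.4]
grip_width: 0.483
grip_force: 29.9
```

Call:
arm_command --motion '[-5, -15, 10, -0.1, -10, -30, 10, -0.12, -10, -35, 7, -0.14, -10, -35, 0, -0.14, -10, -35, 0, -0.14]'

```text
time_s: 4.15
tool_pos: [0.5682, 0.2383, 0.1696]
tcp_rot: [0.497, 0.868, -0.001, -0.0]
contact_force: [1.3, 0.0, -2.3]
grip_width: 0.483
grip_force: 29.9
```

Call:
arm_command --motion '[-10, -30, -10, -0.12, -10, -20, -20, -0.074, -5, -4, -20, 0, 0, 0, 0, 0, 0, 0, 0, 0]'

```text
time_s: 4.65
tool_pos: [0.5443, 0.1867, 0.1198]
tcp_rot: [0.576, 0.817, -0.0, -0.0]
contact_force: [0.4, 0.5, -1.8]
grip_width: 0.477
grip_force: 29.9
```

Run:
```python
from h import *
s=r.sense(); print(s['tool_pos'],s['tcp_rot'],s['time_s'],s['contact_force'],s['grip_force'])
shot('wrist','w1');shot('top','t1');shot('scene','s1')
o=np.zeros((600,800,3),np.uint8)
o[:384,:512]=cv2.imread('pics/w1.png')
b=cv2.imread('pics/t1.png')[115:215,200:335];a=cv2.imread('pics/s1.png')[150:270,170:290]
o[384:600,:292]=cv2.resize(b,(292,216),interpolation=2)
o[0:288,512:800]=cv2.resize(a,(288,288),interpolation=2)
cv2.imwrite('pics/c1.png',o)
```

```text
[0.54432995 0.18669854 0.11978476] [ 5.76245948e-01  8.17276286e-01 -1.49143712e-04 -2.41100204e-04] 4.65 [ 0.42399875  0.49459228 -1.84027977] 29.91459635552019
```

View pics/c1.png

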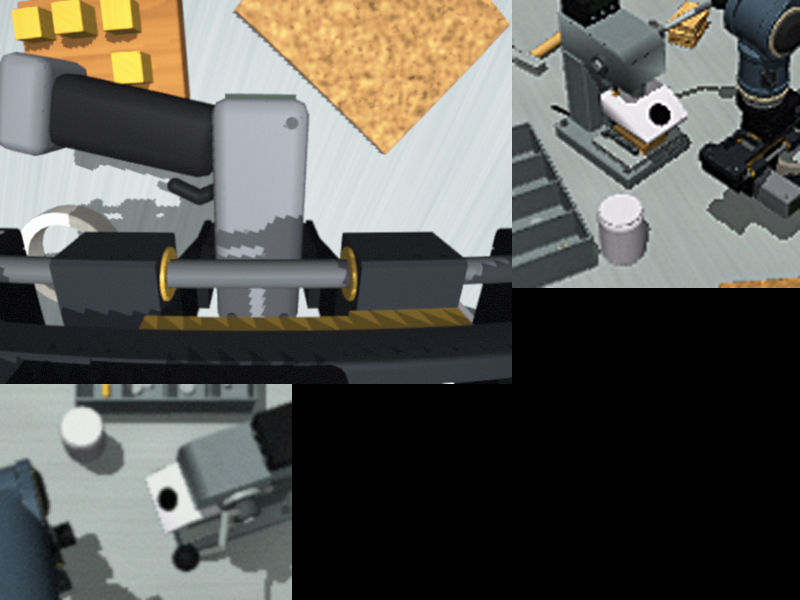

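The barrel is held between the fingers, with its axis at about column 258 in the wrist view. The top view shows the nozzle at about (230,182) pointing towards the spot at (277.5,168). Checking alignment numerically.

Run:
```python
from h import *
W=cloud('w1');z=W[...,2];V,U=np.mgrid[:384,:512]
m=(U>220)&(U<298)&(V>108)&(V<225)&(z>.12)
P=W[m];c=P.mean(0);n=np.linalg.svd(P-c,full_matrices=0)[2][2];n*=np.sign(n[2]);print('top normal',n.round(3),'z',c)
mm=(U>205)&(U<318)&(V>130)&(V<215)&(z>.12)
# edges per row -> mid line
pts=[]
for v in range(130,215):
    k=np.nonzero((z[v,219:318]>.143))[0]+219
    p=W[v,k]; pts.append((p[0]+p[-1])/2)
pts=np.array(pts);d=np.linalg.svd(pts-pts.mean(0),full_matrices=0)[2][0];d*=-np.sign(d[1]);print('axis dir',d.round(3),np.degrees(np.arctan2(d[1],d[0])),pts.mean(0))
S=np.array([.6165,-.017,.131]);v=S-pts.mean(0);print('lateral of spot left of axis',d[0]*v[1]-d[1]*v[0],'dist',v[:2]@d[:2])
T=cloud('t1');zt=T[...,2]
w=(U>=215)&(U<240)&(V>170)&(V<195)&(zt>.1)&(zt<.17)
p=T[w];print('nozzle pts',len(p),p.mean(0),p[p[:,1].argmin()])
im=np.load('pics/t1.npz')['im'].astype(int)
bl=(U>268)&(U<288)&(V>158)&(V<180)&(im.max(2)<70)&(zt>.09)&(zt<.17);print('spot',T[bl].mean(0))
S1=cloud('s1');imS=np.load('pics/s1.npz')['im'].astype(int)
bs=(U>225)&(U<240)&(V>188)&(V<208)&(imS.max(2)<60);print('spot scene',bs.sum(),S1[bs].mean(0))
```

```text
top normal [-0.005  0.     1.   ] z [0.52777132 0.23123043 0.15001531]
axis dir [ 0.321 -0.947 -0.   ] -71.29023786205346 [0.53039528 0.2288992  0.14653254]
lateral of spot left of axis 0.0026764145304750964 dist 0.2605249990836661
nozzle pts 107 [0.55979453 0.14291607 0.14657264] [0.54825788 0.12519319 0.14116128]
spot [ 0.61645357 -0.01680863  0.13470999]
spot scene 63 [ 0.61380444 -0.02107374  0.12302155]
```

Call:
arm_command --motion '[0, 0, 0, 0, 0, 0, 0, 0, 0, 0, 0, 0, 0, 0, 0, 0, 0, 0, 0, 0]'

```text
time_s: 5.3
tool_pos: [0.5445, 0.1864, 0.1196]
tcp_rot: [0.576, 0.817, 0.0, 0.0]
contact_force: [-0.0, 0.3, -3.2]
grip_width: 0.484
grip_force: 29.9
```

Call:
arm_command --motion '[0, 0, 0, 0, 0, 0, 0, 0, 0, 0, 0, 0, 0, 0, 0, 0, 0, 0, 0, 0]'

```text
time_s: 5.8
tool_pos: [0.5445, 0.1864, 0.1196]
tcp_rot: [0.576, 0.817, 0.0, 0.0]
contact_force: [-0.2, -0.8, -2.6]
grip_width: 0.481
grip_force: 29.9
```

Call:
arm_command --motion '[0, 0, 0, 0, 0, 0, 0, 0, 0, 0, 0, 0, 0, 0, 0, 0, 0, 0, 0, 0]'

```text
time_s: 6.3
tool_pos: [0.5445, 0.1864, 0.1196]
tcp_rot: [0.576, 0.817, 0.0, -0.0]
contact_force: [-0.4, 0.3, -2.7]
grip_width: 0.48
grip_force: 29.9
```

Call:
arm_command --motion '[0, 0, 0, 0, 0, 0, 0, 0, 0, 0, 0, 0, 0, 0, 0, 0, 0, 0, 0, 0]'

```text
time_s: 6.8
tool_pos: [0.5445, 0.1864, 0.1196]
tcp_rot: [0.576, 0.817, 0.0, 0.0]
contact_force: [0.0, 0.3, -3.0]
grip_width: 0.479
grip_force: 29.9
```

Call:
arm_command --motion '[5, 4, 10, 0, 10, 20, 20, 0.074, 10, 30, 20, 0.12, 10, 35, 0, 0.14, 10, 35, 0, 0.14]'

```text
time_s: 7.3
tool_pos: [0.5909, 0.3122, 0.1717]
tcp_rot: [0.366, 0.931, 0.001, 0.001]
contact_force: [-0.3, 0.2, -3.3]
grip_width: 0.481
grip_force: 29.9
```

Call:
arm_command --motion '[10, 35, 0, 0.14, 10, 30, 0, 0.12, 5, 15, -10, 0.1, 0, 0, -27, 0, 0, 0, 0, 0]'

```text
time_s: 7.8
tool_pos: [0.6123, 0.3898, 0.1288]
tcp_rot: [0.196, 0.981, -0.003, -0.003]
contact_force: [-0.4, -0.3, -3.3]
grip_width: 0.483
grip_force: 29.9
```

Call:
arm_command --motion '[0, 0, -30, 0, 0, 0, -30, 0, 0, 0, -25, 0, 0, 0, -15, 0, 0, 0, 0, 0]'

```text
time_s: 8.3
tool_pos: [0.6136, 0.3893, 0.031]
tcp_rot: [0.196, 0.981, -0.001, -0.001]
contact_force: [0.3, 0.4, -3.1]
grip_width: 0.481
grip_force: 29.9
```

Call:
arm_command --motion '[0, 0, -8, 0, 0, 0, -6, 0, 0, 0, -4, 0, 0, 0, 0, 0, 0, 0, 0, 0]'

```text
time_s: 8.8
tool_pos: [0.6146, 0.3905, 0.0149]
tcp_rot: [0.196, 0.981, 0.0, 0.0]
contact_force: [-0.1, -0.2, -3.2]
grip_width: 0.481
grip_force: 29.9
```

Call:
arm_command --motion '[0, 0, -1, 0, 0, 0, -1, 0, 0, 0, 0, 0]'

```text
time_s: 9.1
tool_pos: [0.6147, 0.3906, 0.013]
tcp_rot: [0.196, 0.981, 0.0, 0.0]
contact_force: [-0.2, 0.4, -1.1]
grip_width: 0.483
grip_force: 29.9
```

Touching the mat. I'll open gradually and then lift.

Call:
arm_command --motion '[0, 0, 0, 0, 0, 0, 0, 0, 0, 0, 0, 0, 0, 0, 0, 0, 0, 0, 0, 0]' --claw 50

```text
time_s: 9.6
tool_pos: [0.6145, 0.3904, 0.0127]
tcp_rot: [0.196, 0.981, 0.0, 0.0]
contact_force: [-0.3, 0.1, 1.3]
grip_width: 0.571
grip_force: 0.0
```

Call:
arm_command --motion '[0, 0, 0, 0, 0, 0, 0, 0, 0, 0, 0, 0, 0, 0, 0, 0, 0, 0, 0, 0]' --claw 87

```text
time_s: 10.1
tool_pos: [0.6145, 0.3904, 0.0126]
tcp_rot: [0.196, 0.981, 0.0, -0.0]
contact_force: [-0.8, 0.2, 0.2]
grip_width: 0.936
grip_force: 0.0
```

Call:
arm_command --motion '[0, 0, 15, 0, 0, 0, 30, 0, 0, 0, 40, 0, 0, 0, 40, 0, 0, 0, 40, 0]'

```text
time_s: 10.6
tool_pos: [0.6145, 0.3904, 0.1806]
tcp_rot: [0.196, 0.981, 0.001, 0.0]
contact_force: [0.8, 0.7, -0.0]
grip_width: 0.998
grip_force: 0.0
```

Run:
```python
from h import *
shot('wrist','w2');shot('top','t2')
o=np.zeros((384,800,3),np.uint8)
o[:,:512]=cv2.imread('pics/w2.png')
o[:288,512:]=cv2.resize(cv2.imread('pics/t2.png')[110:254,230:374],(288,288),interpolation=2)
cv2.imwrite('pics/c2.png',o)
T=cloud('t2');z=T[...,2];V,U=np.mgrid[:384,:512]
B=(U>276)&(U<298)&(V>184)&(V<208)&(z>.305);P=T[B]
from scipy.optimize import least_squares
f=least_squares(lambda c:np.linalg.norm(P-c,axis=1)-.018,[.495,-.03,.319],loss='soft_l1',f_scale=.002);print('ball',f.x,len(P))
```

```text
ball [ 0.49615767 -0.03053441  0.32008468] 136
```

View pics/c2.png

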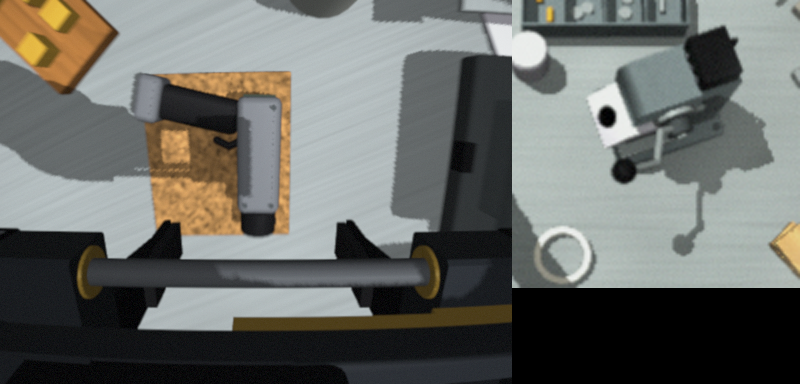

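The thermometer lies flat on the mat as it was before. The ball fits at (0.496,-0.031,0.320), which matches the expected 319 mm height. I'll push it from above with the fingers shut, keeping the gripper's long side parallel to the lever plane so it stays clear of the head.

Call:
arm_command --motion '[0, 0, 45, 0, 0, 0, 48, 0.1, 0, 0, 48, 0.13, 0, 0, 40, 0.13, -5, -20, 15, 0.13]' --claw 0

```text
time_s: 11.2
tool_pos: [0.6096, 0.3737, 0.3791]
tcp_rot: [-0.052, 0.999, 0.003, 0.003]
contact_force: [0.0, -0.0, -0.6]
grip_width: 0.631
grip_force: 0.0
```

Call:
arm_command --motion '[-10, -40, 0, 0.13, -14, -46, 0, 0.117, -14, -46, 0, 0, -14, -46, 0, 0, -14, -46, 0, 0]'

```text
time_s: 11.7
tool_pos: [0.5424, 0.1443, 0.3741]
tcp_rot: [-0.17, 0.985, 0.0, 0.0]
contact_force: [0.2, -0.8, -0.6]
grip_width: 0.171
grip_force: 0.0
```

Call:
arm_command --motion '[-14, -46, 0, 0, -14, -46, 0, 0, -11, -40, 0, 0, 0, 0, 0, 0, 0, 0, 0, 0]'

```text
time_s: 12.2
tool_pos: [0.5041, 0.0137, 0.3743]
tcp_rot: [-0.169, 0.986, 0.0, 0.001]
contact_force: [0.3, 0.4, 0.4]
grip_width: 0.009
grip_force: 0.0
```

Call:
arm_command --motion '[-5, -20, 0, 0, -5, -19, 0, 0, 0, 0, -15, 0, 0, 0, -12, 0, 0, 0, 0, 0]'

```text
time_s: 12.7
tool_pos: [0.4936, -0.0229, 0.3446]
tcp_rot: [-0.172, 0.985, 0.001, -0.002]
contact_force: [0.1, -0.1, -0.5]
grip_width: 0.004
grip_force: 0.0
```

Run:
```python
from h import *
shot('scene','s3');shot('wrist','w3'); print(r.sense()['joint_pos'],r.sense()['tool_pos'])
o=np.zeros((384,800,3),np.uint8)
o[:,:512]=cv2.imread('pics/w3.png')
o[:288,512:]=cv2.resize(cv2.imread('pics/s3.png')[120:216,200:296],(288,288),interpolation=2)
cv2.imwrite('pics/c3.png',o)
f=np.array([-.3355,.942])
for q in np.arange(0,1.3,.1):
    e=np.radians(42)-q; print(round(q,1),(np.array([.5346,-.139])+.155*np.cos(e)*f).round(4),round(.215+.155*np.sin(e)+.018,4))
```

```text
[-0.12975555  0.07761541  0.09891547  1.77398362 -0.0081998   1.2911907
  1.88646773] [ 0.49462225 -0.02332259  0.3463831 ]
0.0 [ 0.496  -0.0305] 0.3367
0.1 [ 0.4927 -0.0213] 0.3247
0.2 [ 0.4898 -0.0132] 0.3118
0.3 [ 0.4874 -0.0065] 0.298
0.4 [ 0.4855 -0.001 ] 0.2837
0.5 [0.484  0.0031] 0.2688
0.6 [0.4831 0.0057] 0.2536
0.7 [0.4826 0.0069] 0.2381
0.8 [0.4827 0.0067] 0.2226
0.9 [0.4833 0.005 ] 0.2072
1.0 [0.4844 0.0018] 0.1921
1.1 [ 0.4861 -0.0027] 0.1774
1.2 [ 0.4882 -0.0086] 0.1632
```

View pics/c3.png

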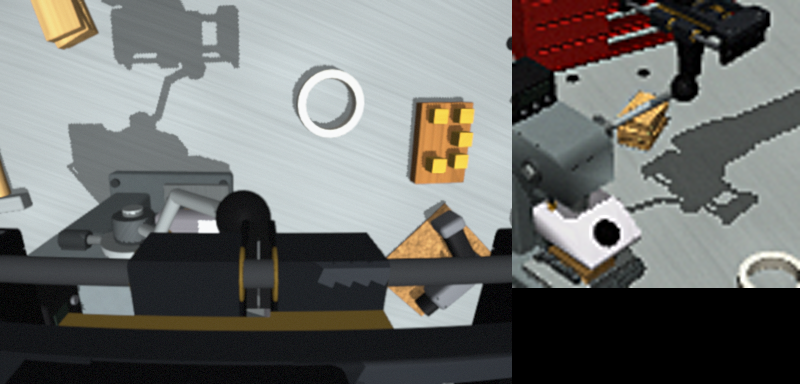

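The shut fingers are directly above the black ball, which is at about (243,213) in the wrist view, just aft of the tips as intended. Pressing down along the arc.

Call:
arm_command --motion '[-1, 3, -10, 0, -2, 4, -11, 0, -3, 8, -13, 0, -2, 6, -14, 0, -2, 6, -14, 0]'

```text
time_s: 13.3
tool_pos: [0.4838, 0.0109, 0.287]
tcp_rot: [-0.173, 0.985, 0.006, 0.001]
contact_force: [-7.1, 14.3, 13.6]
grip_width: 0.009
grip_force: 9.6
```

Run:
```python
from h import *
T0=cloud('s3');shot('scene','s4');s=r.sense();print(s['tool_pos'],s['contact_force'],s['moment'])
cv2.imwrite('pics/c4.png',cv2.resize(cv2.imread('pics/s4.png')[120:240,200:320],(480,480),interpolation=2))
```

```text
[0.48314571 0.01199653 0.2844292 ] [-3.95682191 14.77859548 11.9457151 ] [ 3.30115483  0.92758171 -0.11182943]
```

View pics/c4.png

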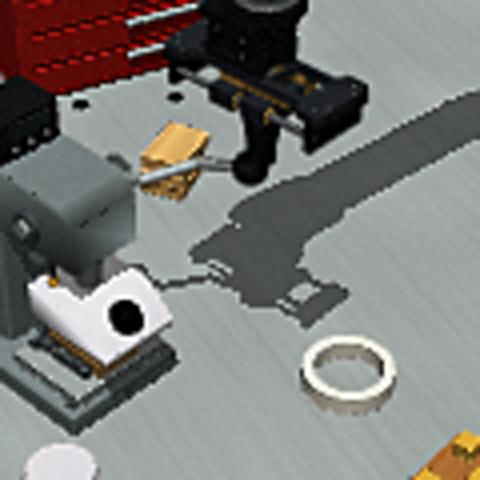

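The reaction is partly forward (about 15 N), so the tips sit too far ahead on the ball. I'll lift off, shift aft and press again.

Call:
arm_command --motion '[0, 0, 30, 0, 3, -10, 30, 0, 5, -13, 0, 0, 5, -13, 0, 0, 0, 0, 0, 0]'

```text
time_s: 13.85
tool_pos: [0.4972, -0.0358, 0.3431]
tcp_rot: [-0.168, 0.986, -0.0, -0.001]
contact_force: [0.1, -0.7, -0.3]
grip_width: 0.005
grip_force: 0.0
```

Call:
arm_command --motion '[-2, 5, -10, 0, -1, 4, -10, 0, -2, 5, -7, 0, 0, 0, 0, 0]'

```text
time_s: 14.25
tool_pos: [0.491, -0.0148, 0.3175]
tcp_rot: [-0.173, 0.985, 0.003, -0.001]
contact_force: [-5.3, 4.8, 11.0]
grip_width: 0.003
grip_force: 5.4
```

Call:
arm_command --motion '[0, 4, -9, 0, -1, 4, -12, 0, -2, 6, -12, 0, 0, 0, 0, 0]'

```text
time_s: 14.65
tool_pos: [0.4879, 0.001, 0.2838]
tcp_rot: [-0.173, 0.985, 0.004, -0.001]
contact_force: [-5.1, 8.3, 11.3]
grip_width: 0.002
grip_force: 5.6
```

Call:
arm_command --motion '[0, 0, -10, 0, 0, 1, -10, 0, 0, 2, -10, 0, 0, 0, -10, 0, 0, 0, 0, 0]'

```text
time_s: 15.15
tool_pos: [0.4888, 0.002, 0.2436]
tcp_rot: [-0.172, 0.985, 0.002, -0.0]
contact_force: [-0.8, 4.0, 8.2]
grip_width: 0.007
grip_force: 3.4
```

Call:
arm_command --motion '[-1, 1, -10, 0, 0, 1, -11, 0, 0, -1, -10, 0, 0, -2, -10, 0, 0, 0, 0, 0]'

```text
time_s: 15.65
tool_pos: [0.4885, 0.0013, 0.2032]
tcp_rot: [-0.172, 0.985, 0.003, 0.001]
contact_force: [0.5, 7.0, 8.6]
grip_width: 0.005
grip_force: 4.2
```

Call:
arm_command --motion '[0, -2, -10, 0, 1, -2, -10, 0, 1, -3, -10, 0, 1, -3, -8, 0, 0, 0, 0, 0]'

```text
time_s: 16.15
tool_pos: [0.4916, -0.0093, 0.1651]
tcp_rot: [-0.171, 0.985, 0.002, 0.001]
contact_force: [-1.3, 6.3, 9.2]
grip_width: 0.007
grip_force: 4.5
```

Call:
arm_command --motion '[0, -1, -4, 0, 0, -1, -3, 0, 0, 0, -2, 0, 0, 0, 0, 0, 0, 0, 0, 0]'

```text
time_s: 16.65
tool_pos: [0.4926, -0.0121, 0.1574]
tcp_rot: [-0.171, 0.985, 0.002, 0.002]
contact_force: [-0.3, 3.4, 9.6]
grip_width: 0.004
grip_force: 5.2
```

Run:
```python
from h import *
shot('scene','s5');shot('top','t5');s=r.sense();print(s['tool_pos'],s['contact_force'],s['time_s'])
o=np.zeros((480,800,3),np.uint8)
o[:,:480]=cv2.resize(cv2.imread('pics/s5.png')[140:240,180:280],(480,480),interpolation=2)
o[:320,480:]=cv2.resize(cv2.imread('pics/t5.png')[110:230,140:260],(320,320),interpolation=2)
cv2.imwrite('pics/c5.png',o)
W=cloud('s5');A=cloud('s3');V,U=np.mgrid[:384,:512]
for n in ('s3','s5'):
    im=np.load(f'pics/{n}.npz')['im'].astype(int);C=cloud(n)
    m=(U>222)&(U<242)&(V>186)&(V<216)&(im.max(2)<60)&(C[...,0]>.56)&(C[...,0]<.67)&(C[...,2]>.05);print('spot',m.sum(),C[m].mean(0).round(4))
```

```text
[ 0.49258906 -0.012019    0.15744377] [ 0.65195347  4.5323827  10.9923576 ] 16.75
spot 66 [ 0.6182 -0.0221  0.1316]
spot 73 [ 0.6215 -0.0239  0.1058]
```

View pics/c5.png

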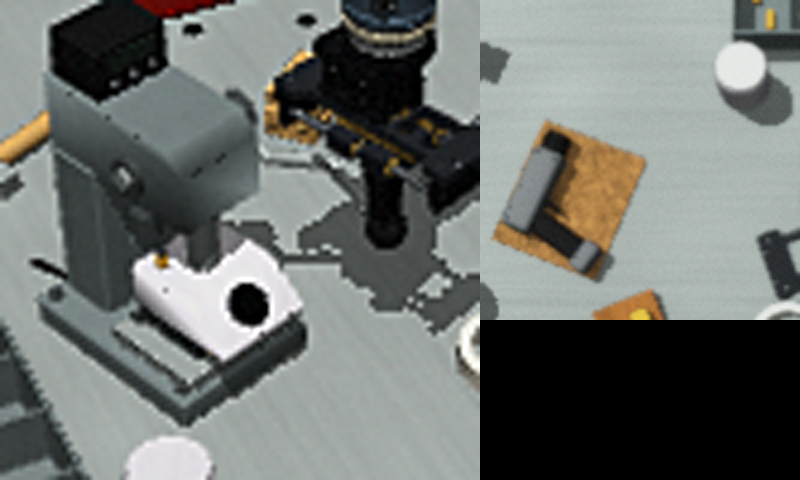

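The ball is under the tips with the rod sloping down, and the thermometer is flat on its mat. I'll press on to the hard stop, watching the force.

Call:
arm_command --motion '[0, -1, -2, 0, 0, 0, -2, 0, 0, 0, 0, 0, 0, 0, 0, 0]'

```text
time_s: 17.15
tool_pos: [0.4929, -0.0126, 0.1557]
tcp_rot: [-0.172, 0.985, 0.002, 0.002]
contact_force: [-4.9, 4.9, 25.5]
grip_width: 0.005
grip_force: 13.0
```

The force rose to 25 N at z = 0.156, which is the hard stop. I'll hold briefly and then hand in.

Call:
arm_command --motion '[0, 0, 0, 0, 0, 0, 0, 0, 0, 0, 0, 0, 0, 0, 0, 0, 0, 0, 0, 0]'

```text
time_s: 17.65
tool_pos: [0.4929, -0.0126, 0.1557]
tcp_rot: [-0.172, 0.985, 0.002, 0.002]
contact_force: [-5.3, 4.8, 25.8]
grip_width: 0.005
grip_force: 13.0
```

Call:
arm_command --motion '[0, 0, 0, 0, 0, 0, 0, 0, 0, 0, 0, 0, 0, 0, 0, 0, 0, 0, 0, 0]'

```text
time_s: 18.15
tool_pos: [0.4929, -0.0125, 0.1557]
tcp_rot: [-0.172, 0.985, 0.002, 0.002]
contact_force: [-5.3, 4.7, 25.5]
grip_width: 0.004
grip_force: 13.0
```

```bash
python3 -c "
from rig import r
s=r.sense();print(s['tool_pos'],s['contact_force']);print(r.hand_in() if s['contact_force'][2]>10 else 'no')"
```

```text
[ 0.49291895 -0.01253314  0.15568965] [-5.25207     4.65548072 25.47730969]
the job is handed in; nothing more can be done
None
```

I handed the job in at about 18 s with every step carried out, though no verdict came back: the beam held on the spot for over 2 s, the thermometer lies flat on its mat and released, and the lever is held at its bottom stop with about 25 N.

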